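# Clamp the sample vial and hold the pH meter ready over it

### The job

Get the soil sample ready for its pH reading: first push the sliding jaw of the clamp fully home so that it shuts on the open vial standing in it. Then lift the pen-shaped pH meter out of its wooden block, carry it over the basket and jars without disturbing them, and finish while still holding it upright and still, with its electrode tip centred about 1 cm above the rim of the clamped vial, without ever letting it touch the vial. Do not put it down or let go: the job ends with the meter hovering in the gripper.

Things in the scene. Friction and masses are not known exactly. Their poses are not given: they have to be found in the camera images.
- clamp: Vial clamp, fixed to the table: a grey board 150 x 90 x 14 mm (x from -120 to +30 mm of the origin, y +-45 mm) with a fixed aluminium V block at its +x end (up to 59 mm above the table, to x = +40 mm). Origin on the table under the place of the vial when clamped; z up; the jaw lies on its -x side and closes by sliding towards +x.
- clamp_seat (a point): Point on top of the clamp's board (14 mm above the table) where the centre of the vial's foot stands when pushed home against the V block. Axes as the clamp's.
- jaw_part (a joint): Sliding jaw of the clamp, m: 0 = fully home (shut on the vial, against its end stop), 0.045 = fully open; starts between 0.025 and 0.040. Slides with about 2 N of friction (plus light damping) and stays where it is left. The jaw is an aluminium block 58 x 50 mm, its top 49 mm above the table, its front face 17.5 mm from the origin of the clamp when shut; on it stands a grey plastic upright tab.
- jaw_grip (a point): Centre of the top of the jaw's grey plastic tab, 98 mm above the table; it moves with the jaw (60 mm from the clamp origin towards -x when shut). The tab measures 24 mm along the clamp's x, 14 mm along its y, and stands free from 49 to 98 mm above the table; it can be pinched across the 14 mm from above or pushed from behind. Axes as the clamp's.
- vial: Open round white plastic sample vial, 34 mm outside diameter, 29 mm inside, 95 mm tall, about 50 g, loose, standing upright on the clamp's board (foot 14 mm above the table) up to 7 mm short of the V block; the closing jaw pushes it home. Origin: centre of its underside, z up.
- vial_rim (a point): Centre of the vial's mouth, level with its rim (95 mm above its foot, 109 mm above the table), z up.
- holder: Wooden block 75 x 75 x 70 mm tall, fixed to the table, with one hole of 19 mm diameter, 65 mm deep, in the middle of its top, in which the meter stands. Origin: centre of its underside.
- meter: Pen-shaped pH meter, about 80 g, 135 mm long, upright: electrode 12 mm in diameter, lower 60 mm; above it a round white body 28 mm in diameter from 60 to 135 mm with a grey end cap (the last 15 mm). Origin: centre of the electrode's bottom end (the tip); z runs up along the meter. In the block its shoulder rests on the block's top, so the tip is 10 mm, and the top of the meter 145 mm, above the table.
- basket: White plastic basket 200 (x) x 120 (y) x 70 mm with capped tubes standing in it up to 100 mm above the table; loose, between the clamp and the wooden block. Leave it alone. Origin: centre of its underside.
- jar_a: Closed amber glass jar, 56 mm diameter, 95 mm tall, loose, nearer the robot than the basket. Leave it alone. Origin: centre of its underside.
- jar_b: Closed green glass jar, 72 mm diameter, 100 mm tall, loose, beyond the basket. Leave it alone. Origin: centre of its underside.
Not all that is in view belongs to the job. What is shaped like the vial but green or yellow is not meant.

How it is judged:
On the way, in this order (a step that is already met when the one before it is completed fails the run):
1. the clamp's jaw is fully home with the vial upright in it (value of joint jaw_part below 0.004 m and angle between vial's own z axis and vertical below 0.1 rad and horizontal distance between vial and clamp_seat below 0.006 m), for 0.2 s.
2. the meter is lifted out of its block (height (world z) of meter above 0.075 m), for 0.1 s.
At the end, for the whole second after the job is handed in: The jaw is within 4 mm of fully home, the vial stands upright (within 0.1 rad) within 6 mm of its seat; the meter is held by the fingers, still (under 20 mm/s), upright within 0.14 rad, touching neither vial nor clamp, its tip within 8 mm of the mouth's centre sideways and 3 to 22 mm above the rim (value of joint jaw_part below 0.004 m and angle between vial's own z axis and vertical below 0.1 rad and distance between vial and clamp_seat below 0.006 m and horizontal distance between meter and vial_rim below 0.008 m and z of meter in the frame of vial_rim between 0.003 and 0.022 m and angle between meter's own z axis and vertical below 0.14 rad and linear speed of meter below 0.02 m/s and contact force between the fingers and meter above 0.5 N and contact force between meter and vial below 0.05 N and contact force between meter and clamp below 0.05 N); the arm keeps its last pose, push and grip.
It fails at once if the basket or a jar is disturbed (shifted over 20 mm or tipped) (distance of any of basket, jar_a, jar_b from where it was at the start of the episode above 0.02 m or angle between any of jar_a, jar_b, basket's own z axis and vertical above 0.3 rad).
It fails at once if the meter touches the vial (contact force between meter and vial above 0.5 N).
It also fails if it takes over 61 s, if anything falls off the work surface, if the arm or the gripper's body presses on something with over 40 N, if the wrist force passes 120 N, or if a joint passes its speed limit or range.

### The arm

A 6-joint arm with a two-finger parallel gripper is mounted at the origin on the work surface. World frame = base frame: x ahead of the robot, y to its left, z up, the work surface at z = 0. Lengths are in m, angles in rad, forces in N, time in s.
With the tool pointing down it reaches from about 0.325 to 0.85 m from the base axis. Payload 15.5 kg.
Tool frame: the origin (TCP) lies midway between the tips of the shut fingers; the grasp point (between the pads) lies ctrl.pinch_z behind it (ctrl.pinch_z is the distance from the TCP to the grasp point, in m); z points along the fingers, y is the line along which they close (so a half turn about z gives the same grasp; the last joint's range is limited). The gripper opens to 91 mm and grips with 3 to 60 N. Pads are 32 mm wide; open, the fingers measure 118 mm over their backs; the gripper's body (76 mm by 178 mm) begins 60 mm behind the grasp point.
Start: joints at [1.208, 0.494, 1.345, -0, 1.302, -0.096], TCP at [0.165, 0.603, 0.214] pointing down, gripper open.
Joint ranges: [-2.91, 2.91], [-0.82, 2.16], [0.22, 2.67], [-1.22, 4.37], [0.12, 2.79], [-3.08, 3.08]. Speed limits (rad/s): [1.89, 1.89, 2.57, 3.01, 3.01, 3.01].

### API

Orientations are given as a 3x3 rotation matrix whose columns are the frame's x, y, z axes.
In Python, from workcell import ctrl gives the robot as it stands.
- The arm moves only by the tool move_arm, never from a script. Its argument "series" is a list of rows, each a list of 7 numbers: the turn, a rotation vector about the tool's x, y, z in degrees, then the shift along the tool's x, y, z in mm, then the closure, from -1 (fully open) to 1 (shut). A call has 1 to 8 rows; each row shifts and turns the commanded pose from where the row before left it, along the tool's axes as they then stand; what a row does not reach is not made up. A row lasts 1/10 s, in which the tool goes at most 50 mm and 8.59 degrees, less where a joint would pass 70% of its speed; a pose out of reach is approached as far as the arm can. A call with a gripper value outside its range is refused whole. The fingers move at their own pace and stop on an object; "force" is the grip in N (left out, the last holds). Time passes only in rows, so rows that do not move let the fingers close. It gives the time, the measured TCP pose, the force, the opening and the grip force at its end, in the units of the state.
- ctrl.state(): the state, without advancing time (a new reading comes with each control period).
- ctrl.snapshot(name): name is "scene" or "top"; returns the picture (420x560x3 uint8, blue, green, red); there is no depth.
- ctrl.calibration(name): a dict with "camera_matrix" (3x3 intrinsics, pixels), "world_from_camera" (4x4, takes a point from camera to world coordinates). Camera axes: x right, y down, z forward; pixel columns grow to the right and rows downward; lengths in m; the calibration is good to about 2 mm. A picture is of the moment at which its call begins. calibration takes no time and is no camera call.
- ctrl.finish_job(): hands the job in; it is judged then, once.
Trained networks look in the newest picture that a camera, given by its name, has taken for a name from the list of things; names that differ only in an ending like _2 or _b are one class to them, and where a whole thing is asked for, a point or a joint stands for the part that bears it (a point fixed in the world has none). Each returns a list of dicts, best first, with "conf" (0 to 1); they miss things now and then, are a little off and sometimes report something else, mostly with a low value. They report only what shows in the picture. A call takes as long as a camera call. They do not tell look-alikes from the thing itself.
- ctrl.cut_out(camera, label): "mask" (420x560 bool, what is visible of it) and "extent" ([centre column, centre row, width, height] in pixels, round what is visible of it).
- ctrl.spot_point(camera, label): "at" ([column, row] in pixels: a listed point, or the origin of a listed thing).
The state is a dict: "t": time; "joint_positions": joint angles; "qd": joint speeds; "tau": joint torques, N m; "ee_pos": TCP position; "ee_rot": TCP orientation; "force": force on the tool from outside, world axes, zero at the start; "ft_torque": the same for the moment, N m; "finger_gap": finger opening in m; "grip_force": force on a finger pad.
Only numpy, scipy, OpenCV 4.12 (cv2) and the standard library are available. Lean on these libraries where they do the work, as an engineer would, in place of code of your own. Each camera call takes 0.05 s, during which the arm holds its last target. There are 200 camera calls.

## Working session

There is one attempt and no reset: what is moved stays moved. The work goes in short steps, Python scripts to look and compute and a tool call to move; the robot and the scene stay as the last step left them, time stands still between calls to the robot, and variables do not carry over. Pictures are saved under pics/ and viewed, at most 13 in all, crops included, and the job is handed in when it is done.

Besides the shell and the picture viewer there is one more tool, called as name(argument=value, ...) on one line, values as JSON. move_arm: Moves the arm, as the interface text tells. Its arguments: {"type":"object","properties":{"series":{"type":"array","items":{"type":"array","items":{"type":"number"}}},"force":{"type":"number"}},"required":["series"]}

```bash
mkdir -p pics; cat > h.py <<'E'
import numpy as np, cv2
from workcell import ctrl
def cal(c):
    d=ctrl.calibration(c); return np.array(d["camera_matrix"]),np.array(d["world_from_camera"])
def ray(c,uv):
    K,T=cal(c); d=T[:3,:3]@np.linalg.solve(K,[uv[0],uv[1],1.]); return T[:3,3],d
def at_z(c,uv,z):
    o,d=ray(c,uv); return o+d*(z-o[2])/d[2]
def proj(c,p):
    K,T=cal(c); q=K@(T[:3,:3].T@(np.array(p)-T[:3,3])); return q[:2]/q[2]
E
python3 - <<'E'
from h import *
np.set_printoptions(precision=4,suppress=True)
for c in ("scene","top"):
    cv2.imwrite(f"pics/{c}0.png",ctrl.snapshot(c)); K,T=cal(c); print(c,K[0,0],T)
Z=dict(clamp=0,clamp_seat=.014,jaw_grip=.098,vial=.014,vial_rim=.109,holder=0,meter=.01,basket=0,jar_a=0,jar_b=0)
for c in ("scene","top"):
  for n,z in Z.items():
    for r in ctrl.spot_point(c,n)[:3]: print(c,n,round(r["conf"],2),np.round(r["at"],1),at_z(c,r["at"],z)[:2])
s=ctrl.state();print(s["t"],s["ee_pos"],s["ee_rot"],s["finger_gap"],ctrl.pinch_z)
E
```

```text
scene 498.8820171854875 [[ 0.4139  0.7835 -0.4634  1.0359]
 [ 0.9103 -0.3515  0.2188 -0.1756]
 [ 0.0086 -0.5124 -0.8587  0.9171]
 [ 0.      0.      0.      1.    ]]
top 495.30212938857903 [[ 0.017  -0.9836  0.1794  0.4035]
 [-0.9998 -0.0177 -0.0023  0.0573]
 [ 0.0054 -0.1793 -0.9838  1.1298]
 [ 0.      0.      0.      1.    ]]
scene clamp 0.97 [334.6 200.8] [0.5717 0.1971]
scene clamp_seat 0.68 [337.8 198.7] [0.5769 0.2002]
scene jaw_grip 0.98 [326.2 141.2] [0.4841 0.211 ]
scene vial 0.89 [367.1 231.4] [0.6722 0.2174]
scene vial 0.82 [343.7 253.3] [0.6965 0.149 ]
scene vial 0.66 [336.8 196.8] [0.5718 0.2005]
scene vial_rim 0.85 [373.9 202.3] [0.6607 0.2199]
scene vial_rim 0.72 [413.5 190.5] [0.6688 0.304 ]
scene vial_rim 0.71 [349.2 234.9] [0.7033 0.1422]
scene holder 0.93 [152.9 298.7] [ 0.6253 -0.2304]
scene meter 0.9 [155.5 293.5] [ 0.6217 -0.222 ]
scene basket 0.72 [257.8 238.5] [0.588  0.0077]
scene jar_a 0.97 [205.2 186.9] [ 0.4229 -0.0464]
scene jar_a 0.64 [313. 302.] [0.7588 0.0493]
scene jar_b 0.97 [205.2 186.9] [ 0.4229 -0.0464]
scene jar_b 0.64 [313. 302.] [0.7588 0.0493]

[... 459 characters left out ...]
23]
top vial_rim 0.72 [159.4 242.3] [0.5269 0.3125]
top vial_rim 0.71 [165.5 181.5] [0.6566 0.3076]
top holder 0.65 [407.7 208. ] [ 0.6305 -0.2323]
top holder 0.25 [203.3 265.3] [0.4892 0.2368]
top holder 0.24 [285.7 153.6] [0.7569 0.0538]
top meter 0.82 [405.4 211.8] [ 0.6195 -0.2242]
top basket 0.92 [303.8 223.3] [0.5901 0.0092]
top basket 0.61 [408.1 210.6] [ 0.6244 -0.2331]
top jar_a 0.88 [322.6 290.3] [ 0.4377 -0.0348]
top jar_a 0.59 [286.1 154.6] [0.7544 0.0528]
top jar_b 0.88 [322.6 290.3] [ 0.4377 -0.0348]
top jar_b 0.59 [286.1 154.6] [0.7544 0.0528]
1.1 [0.1654 0.6027 0.2139] [[-0.9644  0.2646  0.    ]
 [ 0.2646  0.9644  0.    ]
 [ 0.      0.     -1.    ]] 0.09127181921346418 0.0188
```

View pics/scene0.png

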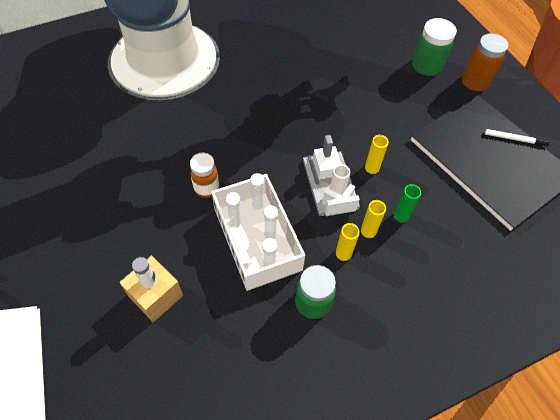

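View pics/top0.png

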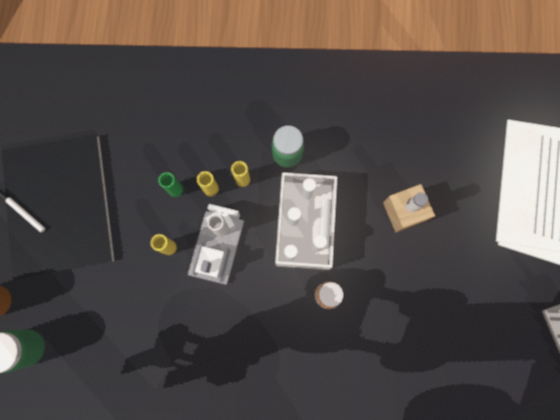

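The white vial stands in the clamp at about scene (340,178) and top (216,222). Four things could be mistaken for it, at scene pixels: yellow (377,155), yellow (373,218), yellow (347,242) and green (408,203). I choose the white one in the clamp. The meter is the white pen with a grey cap in the wooden block, at scene (145,275) and top (418,201). The white pen on the tablet at scene (515,137) is not it. Next is one close crop with the clamp model overlaid.

```bash
cat >> h.py <<'E'
def circ(c,p,r,n=24):
    return np.array([proj(c,[p[0]+r*np.cos(a),p[1]+r*np.sin(a),p[2]]) for a in np.linspace(0,2*np.pi,n)])
def crop(img,c,polys,u,v,w,h,k):
    im=cv2.resize(img[v:v+h,u:u+w],None,fx=k,fy=k,interpolation=cv2.INTER_CUBIC)
    for P,col in polys:
        cv2.polylines(im,[np.int32((np.array(P)-[u,v]+.5)*k*16)],False,col,1,cv2.LINE_AA,4)
    return im
E
python3 - <<'E'
from h import *
yaw=np.deg2rad(-10.); o=np.array([.573,.199]); q=.032
R=np.array([[np.cos(yaw),-np.sin(yaw)],[np.sin(yaw),np.cos(yaw)]])
W=lambda x,y,z:[*(o+R@[x,y]),z]
rect=lambda c,x0,x1,y,z:[proj(c,W(a,b,z)) for a,b in ((x0,-y),(x1,-y),(x1,y),(x0,y),(x0,-y))]
out=[]
for c,(u,v) in dict(scene=(285,120),top=(170,190)).items():
    img=ctrl.snapshot(c)
    P=[(rect(c,-.12,.03,.045,.014),(0,0,255)),(rect(c,-.0755-q,-.0175-q,.025,.049),(0,255,0)),(rect(c,-.072-q,-.048-q,.007,.098),(255,0,255)),
       (circ(c,W(0,0,.109),.017),(255,128,0))]
    k=4; out.append(crop(img,c,P,u,v,98,100,k))
cv2.imwrite("pics/clamp1.png",np.hstack(out))
for n in ("meter","holder"):
  for c in ("scene","top"):
    r=ctrl.cut_out(c,n)[0]; print(n,c,round(r["conf"],2),np.round(r["extent"],1))
E
```

```text
meter scene 0.95 [144.8 276.2  24.7  31.8]
meter top 0.78 [416.6 203.8  21.5  19.7]
holder scene 0.62 [150.5 290.   65.2  64.3]
holder top 0.72 [408.3 207.4  50.   47.3]
```

View pics/clamp1.png

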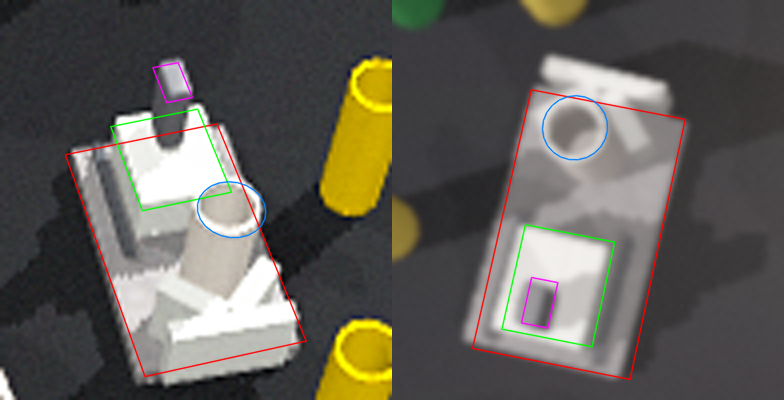

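The overlay agrees with the white vial, jaw and tab to 1–2 mm. The tab is at about (0.482, 0.215), with q ≈ 32 mm and a clamp yaw of about −10°. Next I go above the tab.

move_arm(series=[[0,0,-5.4,0,0,0,0],[0,0,0,-31.6,-27.3,0,0],[0,0,0,-31.6,-27.3,0,0],[0,0,0,-31.6,-27.3,0,0],[0,0,0,-31.6,-27.3,0,0],[0,0,0,-31.6,-27.3,0,0],[0,0,0,-31.6,-27.3,0,0],[0,0,0,-31.6,-27.3,0,0]], force=12)

```text
t: 2.2
ee_pos: [0.3511, 0.375, 0.2141]
ee_rot: [[-0.985, 0.173, 0.0], [0.173, 0.985, 0.0], [-0.0, 0.0, -1.0]]
force: [0.2, -0.5, -0.2]
finger_gap: 0.0455
grip_force: 0.0
```

move_arm(series=[[0,0,0,-31.6,-27.3,0,0],[0,0,0,-31.6,-27.3,0,0],[0,0,0,-31.6,-27.3,0,0],[0,0,0,-31.6,-27.3,0,0],[0,0,0,-31.6,-27.3,0,0],[0,0,0,0,0,30,0],[0,0,0,0,0,20,0],[0,0,0,0,0,0,0]])

```text
t: 3.0
ee_pos: [0.4811, 0.2138, 0.1619]
ee_rot: [[-0.985, 0.173, -0.004], [0.173, 0.985, -0.001], [0.004, -0.002, -1.0]]
force: [-0.1, 0.1, 0.2]
finger_gap: 0.0456
grip_force: 0.0
```

```bash
python3 - <<'E'
from h import *
s=ctrl.state();print(s["t"],s["ee_pos"],s["ee_rot"],s["finger_gap"],s["force"])
p=s["ee_pos"]
im=[]
for c,(u,v) in dict(scene=(270,90),top=(150,190)).items():
    g=ctrl.snapshot(c); im.append(crop(g,c,[([proj(c,p),proj(c,[p[0],p[1],.098])],(0,0,255))],u,v,130,130,3))
cv2.imwrite("pics/tab2.png",np.hstack(im))
E
```

```text
3.0 [0.4810738  0.21376033 0.16186244] [[-0.9848364   0.17344071 -0.00394758]
 [ 0.17344674  0.98484247 -0.00123903]
 [ 0.00367284 -0.00190494 -0.99999144]] 0.04560296462856049 [-0.14881337  0.09986618  0.19112477]
```

View pics/tab2.png

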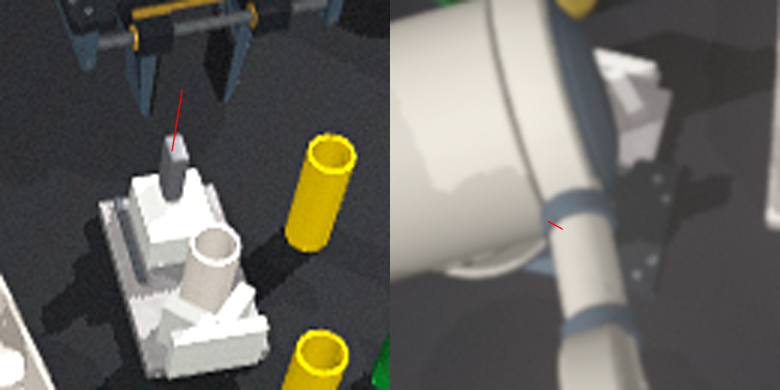

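The fingers straddle the tab: its top is at crop (176,145) and the TCP axis lands at (173,150). Next I lower, pinch, and slide towards clamp +x (tool −x).

move_arm(series=[[0,0,0,0,0,35,0],[0,0,0,0,0,35,0],[0,0,0,0,0,28,0],[0,0,0,0,0,0,1],[0,0,0,0,0,0,1],[0,0,0,0,0,0,1],[0,0,0,0,0,0,1]], force=12)

```text
t: 3.8
ee_pos: [0.4846, 0.2168, 0.068]
ee_rot: [[-0.985, 0.174, 0.005], [0.174, 0.985, 0.004], [-0.005, 0.005, -1.0]]
force: [3.1, 23.7, -8.4]
finger_gap: 0.0206
grip_force: 12.0
```

move_arm(series=[[0,0,0,-4,0,0,1],[0,0,0,-4,0,0,1],[0,0,0,-4,0,0,1],[0,0,0,-4,0,0,1],[0,0,0,-4,0,0,1],[0,0,0,-4,0,0,1],[0,0,0,0,0,0,1]])

```text
t: 4.5
ee_pos: [0.509, 0.2132, 0.0681]
ee_rot: [[-0.985, 0.173, 0.006], [0.173, 0.985, 0.005], [-0.005, 0.006, -1.0]]
force: [7.6, 22.8, -10.4]
finger_gap: 0.0165
grip_force: 12.0
```

The side force and the gap (16.5 mm against a 14 mm tab) look odd, so I check with a picture.

```bash
python3 - <<'E'
from h import *
s=ctrl.state();print(s["t"],s["ee_pos"],s["finger_gap"],s["grip_force"],s["force"],s["ft_torque"])
c="scene";g=ctrl.snapshot(c);cv2.imwrite("pics/pinch3.png",crop(g,c,[],280,80,130,130,5))
for n,z in dict(jaw_grip=.098,clamp_seat=.014).items():
  for c in("scene","top"):
    for r in ctrl.spot_point(c,n)[:2]: print(c,n,round(r["conf"],2),at_z(c,r["at"],z))
E
```

```text
4.5 [0.50904811 0.21320235 0.06805578] 0.016532443758580557 12.00135201215744 [  7.56335415  22.77197559 -10.37001541] [ 3.90555638 -1.33977698 -0.35463264]
scene jaw_grip 0.95 [0.505162   0.20716138 0.098     ]
scene clamp_seat 0.66 [0.57380483 0.20260881 0.014     ]
scene clamp_seat 0.52 [0.7622832 0.0496827 0.014    ]
top clamp_seat 0.92 [0.57269608 0.1961214  0.014     ]
```

View pics/pinch3.png

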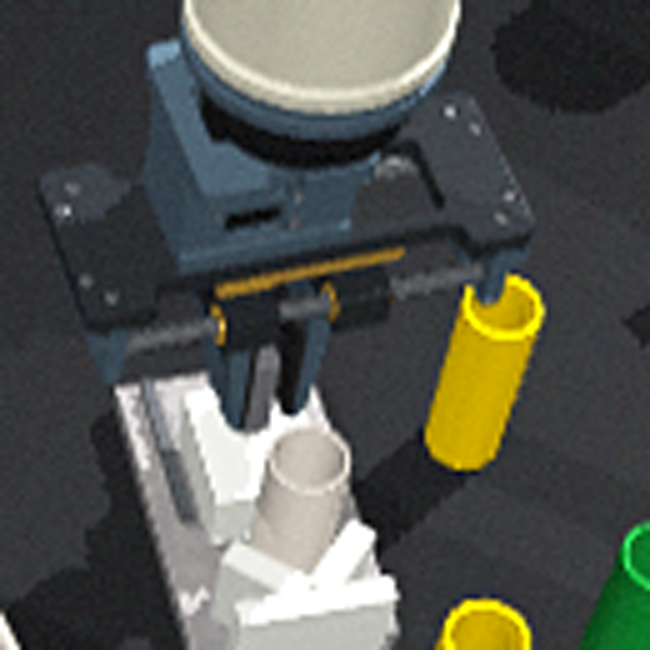

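The picture shows the tab at about (265,385) between the fingers, with the yellow vial at (505,300) clear of the body. The +y fingertip carries the load, so the tab lies a few mm to the tool's +y. I shift that way.

move_arm(series=[[0,0,0,0,2,0,1],[0,0,0,0,2,0,1],[0,0,0,0,0,0,1],[0,0,0,0,0,0,1]])

```text
t: 5.15
ee_pos: [0.508, 0.2149, 0.0678]
ee_rot: [[-0.985, 0.173, 0.003], [0.173, 0.985, 0.001], [-0.003, 0.002, -1.0]]
force: [0.9, 2.4, 7.2]
finger_gap: 0.0148
grip_force: 12.0
```

move_arm(series=[[0,0,0,-2,0,0,1],[0,0,0,-2,0,0,1],[0,0,0,-2,0,0,1],[0,0,0,0,0,0,1]])

```text
t: 5.55
ee_pos: [0.5137, 0.2136, 0.0678]
ee_rot: [[-0.985, 0.173, 0.003], [0.173, 0.985, 0.001], [-0.002, 0.001, -1.0]]
force: [0.1, 0.5, 8.5]
finger_gap: 0.0148
grip_force: 12.0
```

move_arm(series=[[0,0,0,-2,0,0,1],[0,0,0,-2,0,0,1],[0,0,0,0,0,0,1]])

```text
t: 5.85
ee_pos: [0.5175, 0.2127, 0.0678]
ee_rot: [[-0.985, 0.173, 0.002], [0.173, 0.985, 0.001], [-0.002, 0.001, -1.0]]
force: [-0.6, -1.6, 9.0]
finger_gap: 0.0146
grip_force: 12.0
```

move_arm(series=[[0,0,0,-2,0,0,1],[0,0,0,-2,0,0,1],[0,0,0,0,0,0,1]])

```text
t: 6.15
ee_pos: [0.5195, 0.2122, 0.0674]
ee_rot: [[-0.985, 0.173, -0.001], [0.173, 0.985, 0.001], [0.001, 0.0, -1.0]]
force: [-9.6, 3.6, 10.8]
finger_gap: 0.0149
grip_force: 11.8
```

```bash
python3 - <<'E'
from h import *
s=ctrl.state();print(s["t"],s["ee_pos"],s["finger_gap"],s["force"])
c="scene";g=ctrl.snapshot(c);cv2.imwrite("pics/push4.png",crop(g,c,[],290,110,90,110,6))
E
```

```text
6.15 [0.5195211 0.2122462 0.0673693] 0.014854698528013152 [-9.58870849  3.56011557 10.80455182]
```

View pics/push4.png

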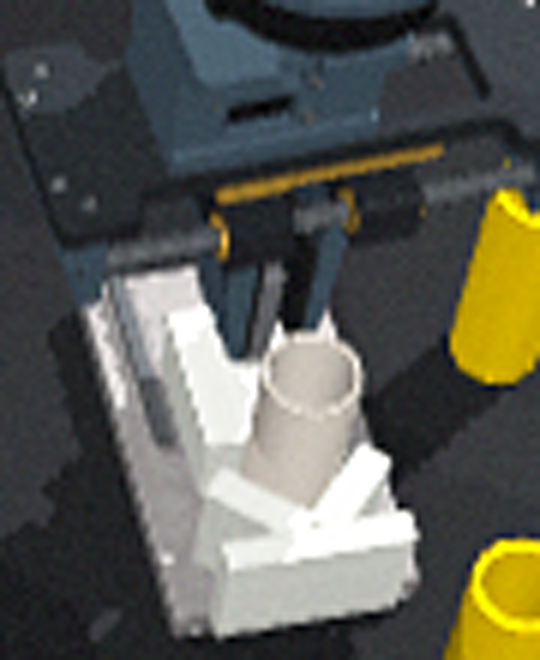

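The jaw now touches the vial at crop (310,400), and the vial sits against the V. The resistance jumped to about 10 N, so I press a little more to confirm the stop.

move_arm(series=[[0,0,0,-2,0,0,1],[0,0,0,0,0,0,1],[0,0,0,-1,0,0,1],[0,0,0,0,0,0,1]], force=18)

```text
t: 6.6
ee_pos: [0.5206, 0.212, 0.0671]
ee_rot: [[-0.985, 0.173, -0.004], [0.173, 0.985, 0.001], [0.004, -0.0, -1.0]]
force: [-17.7, 8.0, 13.7]
finger_gap: 0.0149
grip_force: 17.7
```

It is firmly at the stop. I release and rise, then head for the meter.

move_arm(series=[[0,0,0,0,0,0,0],[0,0,0,0,0,0,0],[0,0,0,0,0,0,0],[0,0,0,0,0,-30,0],[0,0,0,0,0,-40,0],[0,0,0,0,0,-40,0],[0,0,0,0,0,-40,0],[0,0,0,0,0,-35,0]])

```text
t: 7.4
ee_pos: [0.5236, 0.2113, 0.2535]
ee_rot: [[-0.985, 0.173, 0.002], [0.173, 0.985, 0.0], [-0.001, 0.001, -1.0]]
force: [0.7, 0.4, 0.3]
finger_gap: 0.046
grip_force: 0.0
```

move_arm(series=[[0,0,0,0,-40,0,0.0],[0,0,0,0,-40,0,0.0],[0,0,0,0,-40,0,0.0],[0,0,0,0,-40,0,0.0],[0,0,0,0,-40,0,0],[0,0,0,0,-40,0,0],[0,0,0,0,0,0,0]])

```text
t: 8.1
ee_pos: [0.4814, -0.0288, 0.2513]
ee_rot: [[-0.984, 0.176, 0.0], [0.176, 0.984, -0.001], [-0.001, -0.001, -1.0]]
force: [0.3, 0.0, 0.3]
finger_gap: 0.0453
grip_force: 0.0
```

```bash
python3 - <<'E'
from h import *
from scipy.optimize import least_squares
np.set_printoptions(precision=4,suppress=True)
s=ctrl.state();print(s["t"],s["ee_pos"],s["ee_rot"],s["finger_gap"],s["force"])
pt={}
for n,z in dict(vial_rim=.109,vial=.014,clamp_seat=.014,jaw_grip=.098,meter=.01).items():
  for c in("scene","top"):
    if n=="vial_rim" or n=="clamp_seat": ctrl.snapshot(c)
    for r in ctrl.spot_point(c,n)[:5]: print(c,n,round(r["conf"],2),np.round(r["at"],1),at_z(c,r["at"],z)[:2])
im=[]
for c,(u,v) in dict(scene=(285,130),top=(170,180)).items():
    g=ctrl.snapshot(c); im.append(crop(g,c,[],u,v,98,100,4))
p=[.578,.203,.109]
for c,I,(u,v) in zip(("scene","top"),im,((285,130),(170,180))):
    cv2.polylines(I,[np.int32((circ(c,p,.017)-[u,v]+.5)*4)],False,(0,0,255),1)
cv2.imwrite("pics/rim5.png",np.hstack(im))
E
```

```text
8.1 [ 0.4814 -0.0288  0.2513] [[-0.9843  0.1763  0.0004]
 [ 0.1763  0.9843 -0.0013]
 [-0.0006 -0.0012 -1.    ]] 0.045314707752319314 [0.2666 0.0026 0.2719]
scene vial_rim 0.98 [372.8 205.3] [0.6656 0.2145]
scene vial_rim 0.97 [413.3 188. ] [0.6637 0.3069]
scene vial_rim 0.9 [342.3 169.4] [0.5679 0.2018]
scene vial_rim 0.88 [382.9 140.5] [0.5377 0.3139]
scene vial_rim 0.58 [348.3 233.2] [0.6995 0.1425]
top vial_rim 0.87 [215.3 221. ] [0.5737 0.1987]
top vial_rim 0.69 [163.2 177.8] [0.6645 0.313 ]
top vial_rim 0.64 [238.8 173. ] [0.678  0.1531]
top vial_rim 0.63 [202.8 182.3] [0.6563 0.2286]
top vial_rim 0.62 [157.8 242.1] [0.5272 0.3158]
scene vial 0.77 [401.  214.9] [0.6671 0.3026]
scene vial 0.73 [371.5 229.8] [0.6726 0.2276]
scene vial 0.61 [341.9 253.3] [0.695  0.1457]
scene vial 0.59 [373.2 170.9] [0.5446 0.307 ]
scene vial 0.57 [334.2 194.5] [0.5643 0.1982]
top vial 0.86 [175.2 192.3] [0.6549 0.3071]
top vial 0.85 [167.4 246.5] [0.5291 0.3176]
top vial 0.78 [209.5 187.8] [0.667  0.2285]
top vial 0.67 [223.5 223.8] [0.5834 0.1929]
top vial 0.55 [246.3 179.8] [0.6876 0.1441]
scene clamp_seat 0.87 [337.3 195.5] [0.5693 0.2031]
top clamp_seat 0.77 [221.4 231.2] [0.5662 0.197 ]
scene jaw_grip 0.96 [330.9 154.3] [0.5184 0.2039]
top jaw_grip 0.68 [206.3 247.6] [0.5188 0.2166]
scene meter 0.63 [157.  293.8] [ 0.6234 -0.2196]
```

View pics/rim5.png

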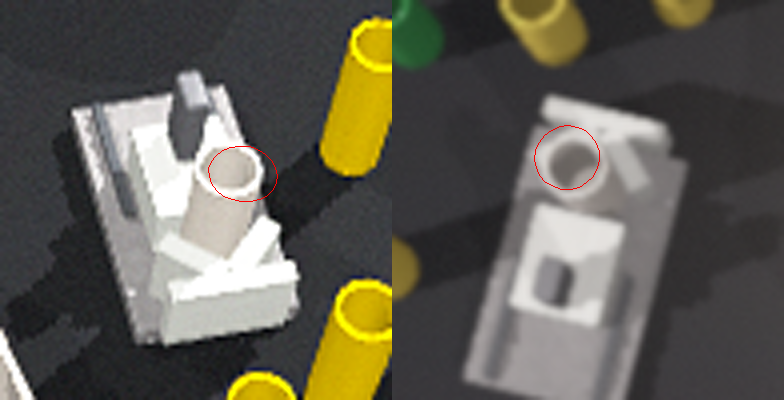

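The jaw is home and the vial is upright in the V; its rim centre is at crop (232,173) in scene and (571,163) in top, which gives about (0.574, 0.200). Next I fit the meter's position from both masks.

```bash
cat >> h.py <<'E'
from scipy.optimize import least_squares
def bbox(c,x,y,z0,z1,r):
    P=np.vstack([circ(c,[x,y,z],r) for z in (z0,z1)]); a,b=P.min(0),P.max(0); return np.r_[(a+b)/2,b-a]
E
python3 - <<'E'
from h import *
np.set_printoptions(precision=4,suppress=True)
E={}
for c in("scene","top"):
    ctrl.snapshot(c)
    for r in ctrl.cut_out(c,"meter")[:2]: print(c,r["conf"],np.round(r["extent"],1))
E=dict(scene=[144.8,276.2,24.7,31.8],top=[416.6,203.8,21.5,19.7])
for cs in (("scene",),("top",),("scene","top")):
    f=least_squares(lambda p:np.concatenate([bbox(c,*p,.07,.145,.014)[:2]-E[c][:2] for c in cs]),[.62,-.22]); print(cs,f.x,f.fun)
    for c in cs: print(bbox(c,*f.x,.07,.145,.014)[2:])
s=ctrl.state(); d=s["ee_rot"].T@(np.r_[f.x,.095]-s["ee_pos"]); print("move mm",d*1000)
E
```

```text
scene 0.98 [143.9 275.9  27.8  31.6]
top 0.44 [215.7 244.4  51.2  80.4]
('scene',) [ 0.6289 -0.2237] [0. 0.]
[25.0055 31.9629]
('top',) [ 0.6175 -0.2229] [ 0. -0.]
[22.7785 20.1071]
('scene', 'top') [ 0.6238 -0.2236] [-0.8133 -2.4999  0.2437 -2.8853]
[24.9987 32.0178]
[22.7713 20.2754]
move mm [-173.9864 -171.1306  155.9217]
```

move_arm(series=[[0,0,0,-29,-28.5,0,-0.5],[0,0,0,-29,-28.5,0,-0.5],[0,0,0,-29,-28.5,0,-0.5],[0,0,0,-29,-28.5,0,-0.5],[0,0,0,-29,-28.5,0,-0.5],[0,0,0,-29,-28.5,0,-0.5],[0,0,0,0,0,30,-0.5],[0,0,0,0,0,30,-0.5]], force=6)

```text
t: 9.9
ee_pos: [0.6246, -0.2248, 0.1902]
ee_rot: [[-0.985, 0.174, 0.001], [0.174, 0.985, -0.001], [-0.002, -0.0, -1.0]]
force: [-0.3, 0.3, -0.2]
finger_gap: 0.0686
grip_force: 0.0
```

```bash
python3 - <<'E'
from h import *
s=ctrl.state();p=s["ee_pos"];print(s["t"],p,s["finger_gap"]);print(1000*s["ee_rot"].T@(np.array([.624,-.2235,.095])-p))
im=[]
for c,(u,v) in dict(scene=(95,205),top=(350,150)).items():
    g=ctrl.snapshot(c); im.append(crop(g,c,[([proj(c,p),proj(c,[p[0],p[1],.145])],(0,0,255))],u,v,100,120,4))
cv2.imwrite("pics/meter6.png",np.hstack(im))
E
```

```text
9.9 [ 0.62462683 -0.22483193  0.19017344] 0.06859950426602378
[ 0.99888087  1.24429034 95.1714462 ]
```

View pics/meter6.png

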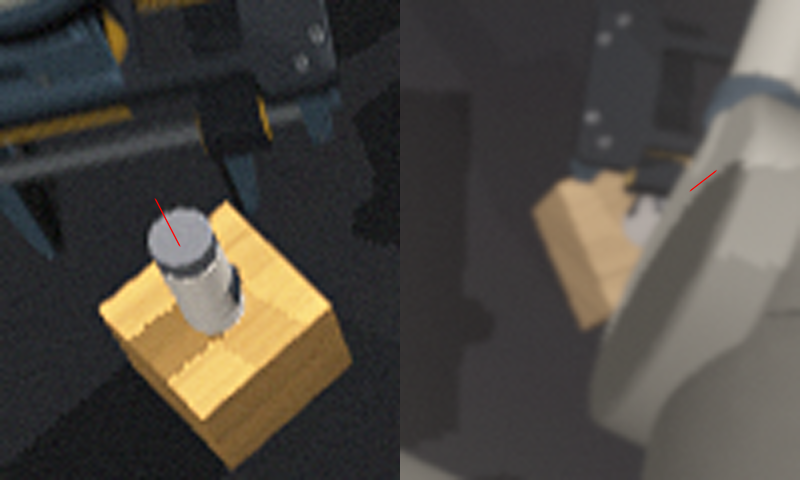

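The cap centre is at scene crop (181,235) and the tool axis at cap height lands at (180,246). So the meter is about 5 mm nearer the base than I assumed; I shift by that, lower, and close gently.

move_arm(series=[[0,0,0,5,0,0,-0.5],[0,0,0,0,0,32,-0.5],[0,0,0,0,0,32,-0.5],[0,0,0,0,0,29,-0.5],[0,0,0,0,0,0,0.6],[0,0,0,0,0,0,0.6],[0,0,0,0,0,0,0.6],[0,0,0,0,0,0,0.6]], force=6)

```text
t: 10.8
ee_pos: [0.6199, -0.223, 0.1]
ee_rot: [[-0.985, 0.173, 0.003], [0.173, 0.985, -0.001], [-0.003, -0.001, -1.0]]
force: [0.6, 0.6, 0.5]
finger_gap: 0.0393
grip_force: 0.0
```

move_arm(series=[[0,0,0,0,0,0,1],[0,0,0,0,0,0,1],[0,0,0,0,0,0,1]])

```text
t: 11.1
ee_pos: [0.6194, -0.2228, 0.0989]
ee_rot: [[-0.985, 0.173, 0.001], [0.173, 0.985, -0.001], [-0.001, -0.0, -1.0]]
force: [-1.1, 1.4, 7.9]
finger_gap: 0.0279
grip_force: 6.0
```

It has gripped the full 28 mm body with little side force. I firm up the grip and lift straight.

move_arm(series=[[0,0,0,0,0,0,1],[0,0,0,0,0,-3,1],[0,0,0,0,0,-7,1],[0,0,0,0,0,-20,1],[0,0,0,0,0,-25,1],[0,0,0,0,0,-25,1],[0,0,0,0,0,-25,1]], force=18)

```text
t: 11.8
ee_pos: [0.6187, -0.2225, 0.2044]
ee_rot: [[-0.985, 0.173, 0.0], [0.173, 0.985, 0.0], [0.0, 0.0, -1.0]]
force: [0.6, 0.1, -0.1]
finger_gap: 0.0278
grip_force: 18.0
```

move_arm(series=[[0,0,0,0,0,-25,1],[0,0,0,0,0,-20,1],[0,0,0,0,0,-5,1],[0,0,0,0,0,0,1],[0,0,0,0,0,0,1]])

```text
t: 12.3
ee_pos: [0.6184, -0.2224, 0.2518]
ee_rot: [[-0.985, 0.173, -0.001], [0.173, 0.985, 0.001], [0.002, 0.0, -1.0]]
force: [-0.5, -0.3, -0.8]
finger_gap: 0.0278
grip_force: 18.0
```

```bash
python3 - <<'E'
from h import *
np.set_printoptions(precision=4,suppress=True)
s=ctrl.state();p=s["ee_pos"];print(s["t"],p,s["ee_rot"],s["finger_gap"],s["grip_force"],s["force"],s["ft_torque"])
c="scene"
g=ctrl.snapshot(c);cv2.imwrite("pics/lift7.png",crop(g,c,[],80,150,130,130,4))
for r in ctrl.spot_point(c,"meter")[:2]:
    K,T=cal(c);print(r["conf"],r["at"],at_z(c,r["at"],p[2]+.0188-.1078))
print(1000*s["ee_rot"].T@(np.array([.574,.200,.249])-p))
E
```

```text
12.3 [ 0.6184 -0.2224  0.2518] [[-0.985   0.1728 -0.0015]
 [ 0.1728  0.985   0.0007]
 [ 0.0015  0.0004 -1.    ]] 0.02780196044807892 17.999957129359245 [-0.4568 -0.2616 -0.802 ] [ 0.0466  0.011  -0.0493]
0.94 [135.7, 264.1] [ 0.6285 -0.2282  0.1628]
[116.6522 408.37     3.1501]
```

View pics/lift7.png

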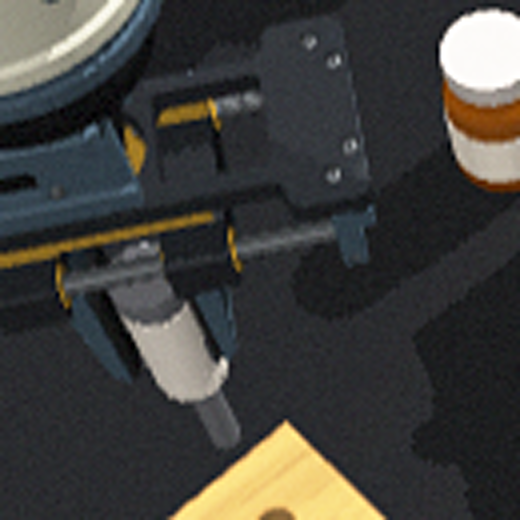

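The meter hangs straight from the fingers, with its tip at about crop (228,440) and clear of the block. I carry it over at a tip height of about 163 mm.

move_arm(series=[[0,0,0,3,10,0,1],[0,0,0,7,25,0,1],[0,0,0,8,28,0,1],[0,0,0,8,28,0,1],[0,0,0,8,28,0,1],[0,0,0,8,28,0,1],[0,0,0,8,28,0,1],[0,0,0,8,28,0,1]])

```text
t: 13.2
ee_pos: [0.5961, -0.0108, 0.2525]
ee_rot: [[-0.985, 0.173, -0.001], [0.173, 0.985, 0.0], [0.001, 0.0, -1.0]]
force: [-0.2, 0.6, -0.1]
finger_gap: 0.0279
grip_force: 18.0
```

move_arm(series=[[0,0,0,8,28,0,1],[0,0,0,8,28,0,1],[0,0,0,8,28,0,1],[0,0,0,8,28,0,1],[0,0,0,7,25,0,1],[0,0,0,7,25,0,1],[0,0,0,5,18,0,1],[0,0,0,3,10,0,1]])

```text
t: 14.0
ee_pos: [0.5755, 0.1857, 0.2525]
ee_rot: [[-0.985, 0.171, -0.001], [0.171, 0.985, 0.0], [0.001, -0.0, -1.0]]
force: [-0.4, 0.4, 0.2]
finger_gap: 0.0277
grip_force: 18.0
```

move_arm(series=[[0,0,0,2,8,0,1],[0,0,0,0,0,0,1],[0,0,0,0,0,0,1]])

```text
t: 14.3
ee_pos: [0.5758, 0.1916, 0.2528]
ee_rot: [[-0.985, 0.173, -0.0], [0.173, 0.985, -0.0], [0.0, -0.0, -1.0]]
force: [-0.3, -0.5, 0.5]
finger_gap: 0.0281
grip_force: 18.0
```

```bash
python3 - <<'E'
from h import *
np.set_printoptions(precision=4,suppress=True)
s=ctrl.state();p=s["ee_pos"];print(s["t"],p,s["finger_gap"],s["grip_force"])
print(1000*s["ee_rot"].T@(np.array([.574,.200,.249])-p))
im=[]
for c,(u,v) in dict(scene=(290,80),top=(150,170)).items():
    g=ctrl.snapshot(c); t=[p[0],p[1],p[2]-.089]
    im.append(crop(g,c,[(circ(c,t,.006),(0,0,255)),(circ(c,[.574,.2,.109],.017),(255,128,0))],u,v,100,120,4))
    for n,z in dict(meter=p[2]-.089,vial_rim=.109).items():
        for r in ctrl.spot_point(c,n)[:5]: print(c,n,round(r["conf"],2),np.round(r["at"],1),at_z(c,r["at"],z))
cv2.imwrite("pics/hover8.png",np.hstack(im))
E
```

```text
14.3 [0.5758 0.1916 0.2528] 0.028058462012693984 17.999907284975052
[3.2709 7.98   3.8431]
scene vial_rim 0.96 [376.6 206.2] [0.6703 0.2201 0.109 ]
scene vial_rim 0.89 [350.3 234.4] [0.7032 0.1446 0.109 ]
scene vial_rim 0.86 [345.2 168.5] [0.5684 0.2081 0.109 ]
scene vial_rim 0.84 [413.7 192.2] [0.6723 0.3022 0.109 ]
scene vial_rim 0.58 [381.8 140.2] [0.5361 0.3122 0.109 ]
top vial_rim 0.77 [158.3 240. ] [0.5316 0.3151 0.109 ]
top vial_rim 0.7 [239.2 167.6] [0.6899 0.1527 0.109 ]
top vial_rim 0.65 [213.5 221.2] [0.5732 0.2024 0.109 ]
```

View pics/hover8.png

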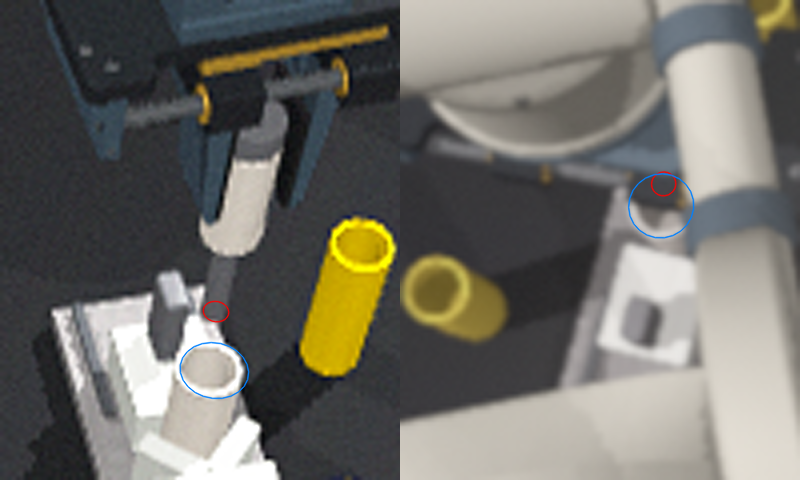

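The predicted tip (red) agrees with the visible electrode end at crop (216,316), and the rim is centred at (211,370). So I aim for (0.5735, 0.1995). I move sideways first, then lower to a tip height of about 130 mm and look.

move_arm(series=[[0,0,0,2,4,0,1],[0,0,0,1.5,3.5,0,1],[0,0,0,0,0,0,1],[0,0,0,0,0,12,1],[0,0,0,0,0,12,1],[0,0,0,0,0,7,1],[0,0,0,0,0,2,1],[0,0,0,0,0,0,1]])

```text
t: 15.4
ee_pos: [0.5735, 0.2, 0.2194]
ee_rot: [[-0.985, 0.173, -0.001], [0.173, 0.985, -0.0], [0.001, -0.0, -1.0]]
force: [-0.8, -0.2, -0.3]
finger_gap: 0.0277
grip_force: 18.0
```

```bash
python3 - <<'E'
from h import *
np.set_printoptions(precision=4,suppress=True)
s=ctrl.state();p=s["ee_pos"];print(s["t"],p,s["ee_rot"][2],s["finger_gap"],s["grip_force"])
t=[p[0],p[1],p[2]-.089]; R=[.5735,.1995,.109]
im=[]
for c,(u,v,w,h) in dict(scene=(310,115,60,75),top=(190,195,40,75)).items():
    g=ctrl.snapshot(c)
    im.append(crop(g,c,[(circ(c,t,.006),(0,0,255)),(circ(c,R,.017),(255,128,0))],u,v,w,h,8))
    print(c,"tip",proj(c,t),"rim",proj(c,R))
cv2.imwrite("pics/hover9.png",np.hstack(im))
E
```

```text
15.4 [0.5735 0.2    0.2194] [ 0.0008 -0.0004 -1.    ] 0.027664270380417154 17.999975234270096
scene tip [344.3005 165.3952] rim [342.624  171.8662]
top tip [213.2897 219.3254] rim [214.9122 221.0702]
```

View pics/hover9.png

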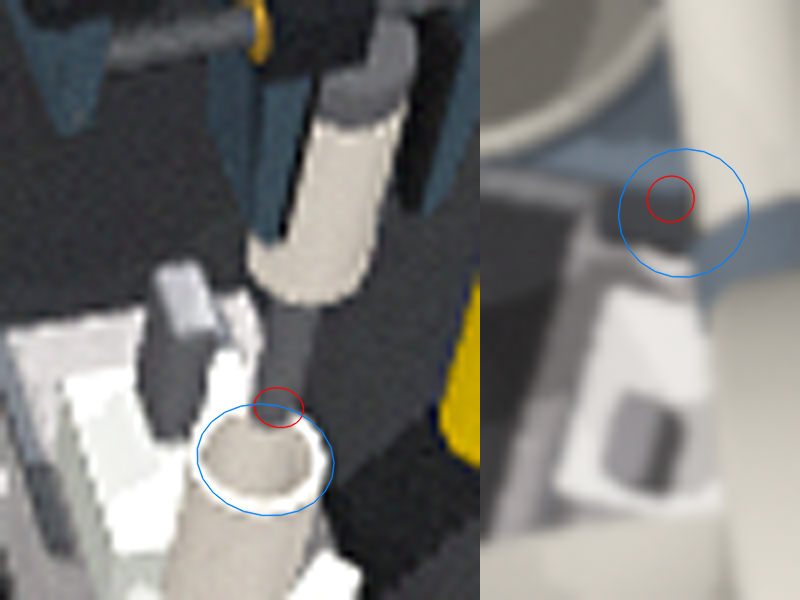

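In the crop the electrode tip is at (269,415) and the rim centre at (264,458). Allowing for the 21 mm height gap, the tip is within about 2 mm of the mouth's axis. I lower the last 10 mm and hold.

move_arm(series=[[0,0,0,0,0.5,3,1],[0,0,0,0,0,4,1],[0,0,0,0,0,3,1],[0,0,0,0,0,0,1],[0,0,0,0,0,0,1],[0,0,0,0,0,0,1],[0,0,0,0,0,0,1]])

```text
t: 16.2
ee_pos: [0.5738, 0.2006, 0.21]
ee_rot: [[-0.985, 0.173, 0.0], [0.173, 0.985, 0.0], [-0.0, 0.0, -1.0]]
force: [-0.3, -1.3, -0.9]
finger_gap: 0.0276
grip_force: 18.0
```

```bash
python3 - <<'E'
from h import *
np.set_printoptions(precision=4,suppress=True)
s=ctrl.state();p=s["ee_pos"];print(s["t"],p,s["grip_force"],s["force"],abs(s["qd"]).max())
t=[p[0],p[1],p[2]-.089]; u,v,w,h=310,115,75,75; c="scene"
P=[(circ(c,t,.006),(0,0,255)),(circ(c,[.5735,.1995,.109],.017),(255,128,0)),([proj(c,t),proj(c,[t[0],t[1],t[2]+.135])],(0,0,255))]
cv2.imwrite("pics/hover10.png",crop(ctrl.snapshot(c),c,P,u,v,w,h,8))
E
```

```text
16.2 [0.5738 0.2006 0.21  ] 17.99990952014923 [-0.2651 -1.2612 -0.9462] 0.0012606080658554516
```

View pics/hover10.png

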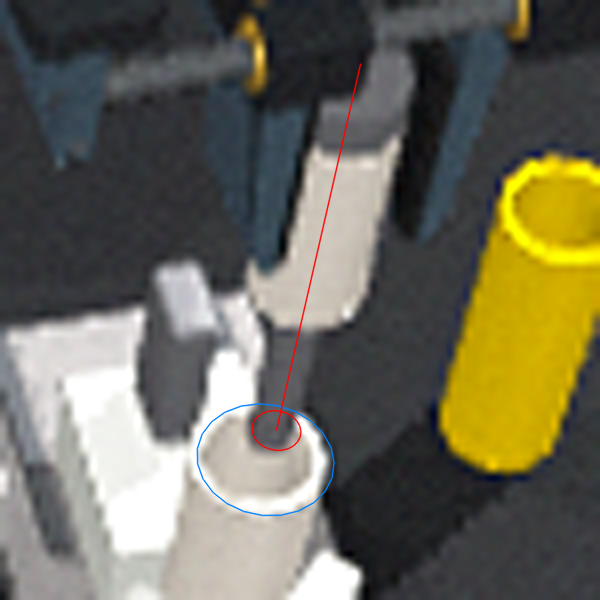

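The tip is at (269,432), inside the mouth outline and about 1 cm above the rim (centre (264,458)). The body's right edge, (402,150) to (365,300), runs parallel to the red vertical. I check lean in depth numerically.

```bash
python3 - <<'E'
from h import *
c="scene";p=ctrl.state()["ee_pos"];t=np.array([p[0],p[1],p[2]-.089])
f=lambda q:(q-[310,115]+.5)*8
for z,r in((0,.006),(.06,.014),(.12,.014)):
    q=f(circ(c,t+[0,0,z],r,90)); print(z,q.min(0).round(),q.max(0).round())
E
```

```text
0 [252. 410.] [301. 450.]
0.06 [251. 231.] [371. 326.]
0.12 [286.  60.] [414. 158.]
```

The predicted outlines match the picture to within about a pixel: shoulder bottom 326 against about 328, cap line 158 against about 155, tip 450 against about 452. The meter is upright and still, so I hand in.

```bash
python3 -c "
from workcell import ctrl
print(ctrl.finish_job())"
```

```text
the job is handed in; nothing more can be done
None
```

I handed the job in at about 16 s with the jaw pushed to its stop on the upright vial and the meter held upright and still, its tip about 1 cm above the rim and within about 2 mm of centre by camera; the hand-in returned no verdict.

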